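Hang the blue tray below the wire loop

ROBOT

A 7-joint arm with a two-finger parallel gripper is mounted at the origin on a cart in front of the work surface, level with it; the furniture and walls round the work are solid. World frame = base frame: x ahead of the robot, y to its left, z up, the work surface at z = 0. Lengths are in m, angles in rad, forces in N, time in s.
With the tool pointing down it reaches from about 0.425 to 0.925 m from the base axis. Payload 6.8 kg.
Tool frame: the origin (TCP) lies at the very end of the fingers, on their centre line; the grasp point (between the pads) lies 19 mm behind it; z points along the fingers, y is the line along which they close (so a half turn about z gives the same grasp; the last joint's range is limited). The gripper opens to 85 mm and grips with 20 to 120 N. Pads are 22 mm wide; open, the fingers measure 114 mm over their backs; the gripper's body (76 mm by 85 mm) begins 54 mm behind the grasp point. The pads swing forward as they close: fully open they stand 13 mm farther back than shut.
Start: joints at [-1.433, 0.477, 0.022, 1.555, -0.011, 1.109, -0.083], TCP at [0.164, 0.655, 0.231] pointing down, gripper open.
Joint ranges: [-2.96, 2.96], [-0.34, 2.1], [-1.41, 1.46], [0.24, 2.44], [-1.37, 4.51], [0.17, 1.92], [-2.96, 2.96]. Speed limits (rad/s): [2.39, 2.39, 3.14, 3.14, 3.14, 3.14, 3.14].

INTERFACE

Orientations are given as a rotation vector (axis times angle).
In Python, from bench import get_obs, viewer, r gives the robot as it stands. The module is installed in compiled form; this text tells all that it offers.
- The arm moves only by the tool play_rows, never from a script. Its argument "commands" is a list that holds one entry, the list of rows, each a list of 5 numbers: the gripper's target within -1 to 1 (shut at 1, half-way at 0, fully open at -1), then the shift along the tool's x, y, z scaled (see below), then the turn about the tool's z scaled (see below). A call has 1 to 12 rows; each row is the pose to reach, as a shift and turn from the pose commanded when the call began, along the tool's axes at that moment; what a row does not reach only later rows make up. The controller multiplies each number of a shift by 0.2 m and each number of a turn by pi/2 rad. A row lasts 1/12 s, in which the tool goes at most 41.7 mm and 7.16 degrees, less where a joint would pass 70% of its speed; a pose out of reach is approached as far as the arm can. A call with a number of a shift or a turn outside -1 to 1 is refused whole. A call with a gripper value outside its range is refused whole. The fingers move at their own pace and stop on an object; "grip_force" is the grip in N (left out, the last holds). Time passes only in rows, so rows that repeat a pose let the fingers close. It gives the time, the measured TCP pose, the force, the opening and the grip force at its end, in the units of the state.
- get_obs(): the state, without advancing time (a new reading comes with each control period).
- viewer.grab_frame(name): name is "side" or "top" or "wrist"; returns a dict with "pixels" (420x560x3 uint8, red, green, blue), "fovy" (degrees; the focal length in pixels is half the picture's height over the tangent of half this angle, whatever the lens; pixels are square), "cx", "cy" (the principal point, pixels), "world_to_cam" (4x4, takes a point from world to camera coordinates); the wrist camera has in their place "hand_eye" (4x4, takes a point from camera to tool coordinates, whose origin is the TCP and whose axes are the flange's). Camera axes: x right, y up, looking along -z (the intrinsics and any distortion apply to the point x, -y, -z); pixel columns grow to the right and rows downward; lengths in m; the calibration is good to about 2 mm. A picture is of the moment at which its call begins: read the wrist's pose just before it. There is no depth.
- r.hand_in(): hands the job in; it is judged then, once.
Trained networks look in a picture, given as the dict that the camera call returned (one of the last four; its "shot" number tells which), for a name from the list of things; names that differ only in an ending like _2 or _b are one class to them, and where a whole thing is asked for, a point or a joint stands for the part that bears it (a point fixed in the world has none). Each returns a list of dicts, best first, with "score" (0 to 1); they miss things now and then, are a little off and sometimes report something else, mostly with a low value. They report only what shows in the picture. A call takes as long as a camera call.
- viewer.trace(picture, thing): "pixels" (420x560 bool, what is visible of it) and "rect" ([left, top, right, bottom] in pixels, round what is visible of it).
The state is a dict: "clock": time; "joints": joint angles; "qvel": joint speeds; "tau": joint torques, N m; "tcp_pos": TCP position; "orientation": TCP orientation; "contact_force": force on the tool from outside, world axes, zero at the start; "moment": the same for the moment, N m; "grip_width": finger opening in m; "gripper_force": force on a finger pad.
Only numpy, scipy, OpenCV 4.12 (cv2) and the standard library are available. Lean on these libraries where they do the work, as an engineer would, in place of code of your own. Each camera call takes 0.05 s, during which the arm holds its last target. There are 200 camera calls.

TASK

A red wire loop hangs by its two hooks from the rail of the drying stand. Pick up the blue parts tray (its handle is the upright black grip) and hang it, by its own two steel hooks, on the bottom bar of that loop, so that loop and tray form a hanging chain: the tray level, at rest, roughly centred on the bar and clear of the mat and the stand. Leave the yellow tray where it lies and keep the loop on its rail.

Things in the scene. Friction and masses are not known exactly. Their poses are not given: they have to be found in the camera images.
- stand: fixed green and steel drying stand: posts 14 mm thick with 20 mm ball tops, 310 mm tall, at its y = +-110 mm; feet under them 130 mm long in x, 26 mm wide, and a beam between the feet, all 12 mm high. Origin on the mat midway between the posts, z up; its x is level, square to the rail and points away from the trays, the way the tray is brought in
- rail_mid (a point): middle of the centre line of the stand's round rail, 10 mm thick, along the stand's y, 290 mm above the mat; axes as the stand's
- wire_loop: loose closed rectangular loop of red 6 mm wire, 120 g, hanging free to swing from the rail by two open hooks at its top. Origin in the middle of its bottom bar's centre line, about 164 mm above the mat; y along the bar, z up, x as the stand's. Opening 104 mm wide (y), 89 mm high from the bottom bar to an upper bar. Lifted over 15 mm it may leave the rail
- loop_bar (a point): middle of the centre line of the loop's bottom bar (same point as the body's origin)
- loop_top (a point): point of the loop, 125.7 mm above its bottom bar, that lies on the rail's centre line when the loop hangs properly
- blue_tray: loose blue open tray 150 (x) x 60 (y) x 20 mm high, 160 g; origin at the centre of its underside, z up. Upright black grip at x = -105 mm, 26 (x) x 14 (y) mm, top at z = 60 mm; at the rear a grey weight 27 mm high ends at x = +89 mm, so that it balances about x = 0. In the middle a wire bail 53 mm high with two hooks on it (see the seat). It lies flat, its x towards the stand
- blue_grip (a point): centre of the black grip where it is to be held, at x = -105 mm, z = 42 mm of the tray, axes as the tray's; squeeze it along the tray's y (14 mm) from above
- blue_seat (a point): where the bar's centre lies once hung: tray x = 0, y = 0, z = 111.5 mm. The two hooks (6 mm wire) stand at y = +-20 mm, 123 mm high: shank at x = -18 mm, crown peak at x = 0, lip at x = +20 mm ending at z = 91 mm, open below. The bar comes in under the lips from +x, its centre 56 to 88 mm above the tray's underside, to x = 0; then the tray is lowered 40 mm onto it
- yellow_tray: bystander: a yellow tray of the same shape and frame as the blue one, lying beside it; not to be moved

How it is judged:
By the outcome, as a careful person would: the job done as asked, in the order asked, and still so for the second after the job is handed in, with the robot touching nothing.
It also fails if it takes over 46 s, if anything falls off the work surface, if the arm or the gripper's body presses on something with over 40 N, if the wrist force passes 120 N, or if a joint passes its speed limit or range.

## Working session

There is one attempt and no reset: what is moved stays moved. The work goes in short steps, Python scripts to look and compute and a tool call to move; the robot and the scene stay as the last step left them, time stands still between calls to the robot, and variables do not carry over. Pictures are saved under pics/ and viewed, at most 10 in all, crops included, and the job is handed in when it is done.

Besides the shell and the picture viewer there is one more tool, called after "Request:" by a JSON object that holds its "method" and its "body". play_rows: Moves the arm, as the interface text tells. Shifts and turns lie within -1 to 1; 1 stands for 0.2 m of shift or pi/2 rad of turn. Its arguments: {"type":"object","properties":{"commands":{"type":"array","items":{"type":"array","items":{"type":"array","items":{"type":"number","minimum":-1,"maximum":1}}}},"grip_force":{"type":"number"}},"required":["commands"]}

```bash
mkdir -p pics; cat > h.py <<'E'
import numpy as np, cv2
from scipy.spatial.transform import Rotation as R
from bench import get_obs, viewer, r
def K(p):
    f=p["pixels"].shape[0]/2/np.tan(np.radians(p["fovy"])/2)
    return f,p["cx"],p["cy"]
def c2w(p,o=None):
    if "world_to_cam" in p: return np.linalg.inv(np.array(p["world_to_cam"]))
    T=np.eye(4);T[:3,:3]=R.from_rotvec(o["orientation"]).as_matrix();T[:3,3]=o["tcp_pos"]
    return T@np.array(p["hand_eye"])
def proj(p,X,o=None):
    X=np.atleast_2d(X);T=np.linalg.inv(c2w(p,o));q=X@T[:3,:3].T+T[:3,3]
    f,cx,cy=K(p);return np.c_[cx+f*q[:,0]/-q[:,2],cy-f*q[:,1]/-q[:,2]]
def ray(p,uv,o=None):
    f,cx,cy=K(p);uv=np.atleast_2d(uv);T=c2w(p,o)
    d=np.c_[(uv[:,0]-cx)/f,-(uv[:,1]-cy)/f,-np.ones(len(uv))]@T[:3,:3].T
    return T[:3,3],d
def onz(p,uv,z,o=None):
    c,d=ray(p,uv,o);return c+d*((z-c[2])/d[:,2])[:,None]
def save(p,n): cv2.imwrite("pics/"+n+".png",p["pixels"][:,:,::-1])
E
python3 - <<'E'
from h import *
o=get_obs();print({k:np.round(v,3) for k,v in o.items()})
ims=[]
for n in("side","top","wrist"):
    p=viewer.grab_frame(n);save(p,n+"0");ims.append(p["pixels"])
    print(n,[k for k in p],p["fovy"],p["cx"],p["cy"],np.round(c2w(p,o),3).tolist())
    for t in("stand","wire_loop","blue_tray","yellow_tray","blue_grip"):
        print(t,[(round(float(d["score"]),2),np.round(d["rect"]).tolist()) for d in viewer.trace(p,t)][:2])
cv2.imwrite("pics/all.png",np.hstack(ims[:2])[:,:,::-1])
E
```

```text
{'clock': np.float64(0.0), 'joints': array([-1.433,  0.478,  0.022,  1.556, -0.012,  1.109, -0.083]), 'qvel': array([-0.002,  0.   , -0.   , -0.001,  0.001, -0.001, -0.001]), 'tau': array([-2.0000e-03, -5.9641e+01,  1.6070e+00, -2.8121e+01,  1.2000e-02,
        9.0000e-03, -0.0000e+00]), 'tcp_pos': array([0.164, 0.654, 0.23 ]), 'orientation': array([-3.850e-01, -3.118e+00,  3.000e-03]), 'contact_force': array([-0.999, -0.405,  0.149]), 'moment': array([ 0.009, -0.01 ,  0.014]), 'gripper_force': np.float64(0.0), 'grip_width': np.float64(0.085)}
side ['pixels', 'fovy', 'cx', 'cy', 'world_to_cam', 'shot'] 43.747905378028484 278.68648546382065 210.85896565166868 [[0.221, -0.815, 0.536, 1.242], [0.975, 0.194, -0.108, -0.06], [-0.016, 0.546, 0.837, 1.263], [0.0, 0.0, 0.0, 1.0]]
stand [(0.86, [189.0, 164.0, 238.0, 318.0])]
wire_loop [(0.87, [189.0, 188.0, 205.0, 260.0])]
blue_tray [(0.56, [187.0, 161.0, 240.0, 317.0])]
yellow_tray []
blue_grip []
top ['pixels', 'fovy', 'cx', 'cy', 'world_to_cam', 'shot'] 44.72139368864546 275.3469338354749 209.07277230004735 [[0.017, 0.997, -0.074, 0.469], [-0.999, 0.019, 0.028, 0.076], [0.029, 0.074, 0.997, 1.134], [0.0, 0.0, 0.0, 1.0]]
stand [(0.79, [310.0, 114.0, 394.0, 259.0]), (0.66, [358.0, 152.0, 390.0, 222.0])]
wire_loop [(0.89, [360.0, 148.0, 388.0, 221.0])]
blue_tray [(0.82, [150.0, 151.0, 247.0, 179.0])]
yellow_tray [(0.66, [174.0, 236.0, 275.0, 269.0])]
blue_grip [(0.94, [150.0, 146.0, 245.0, 182.0])]
wrist ['pixels', 'fovy', 'cx', 'cy', 'hand_eye', 'shot'] 70.54656879305696 276.8405766387844 209.6224067385581 [[0.243, -0.931, -0.273, 0.095], [0.97, 0.233, 0.07, 0.671], [-0.002, -0.282, 0.959, 0.374], [0.0, 0.0, 0.0, 1.0]]
stand []
wire_loop []
blue_tray []
yellow_tray []
blue_grip []
```

View pics/side0.png

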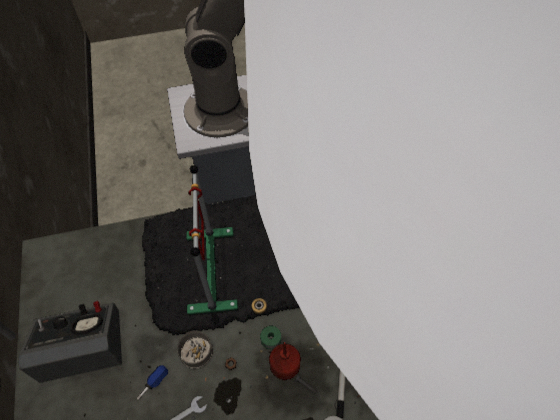

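View pics/top0.png

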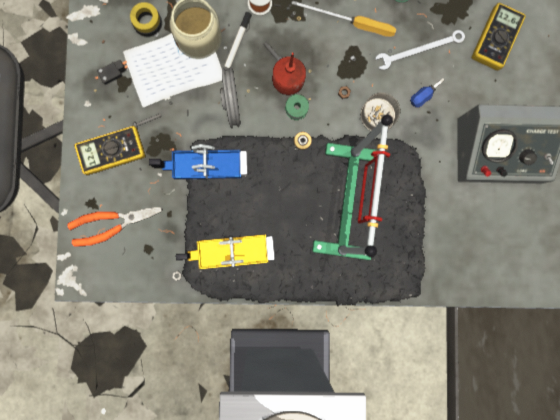

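The side view is mostly blocked by a white object near the camera; the stand shows at (190-240,165-315). The top view shows the blue tray at (150-247,150-180), grip to its left at (157,163), the yellow tray below it, the rail's ball tops at (387,120) and (371,250), and the red loop between them.

```bash
python3 - <<'E'
from h import *
from scipy.optimize import least_squares
p=viewer.grab_frame("top")
B=onz(p,[[387,120],[371,250.5]],0.300)
print("balls",B.round(4).tolist(),np.linalg.norm(B[0]-B[1]))
print("rail mid",B.mean(0).round(4), "dir",np.degrees(np.arctan2(*(B[0]-B[1])[[1,0]])))
for t in("blue_tray","yellow_tray"):
    hsv=cv2.cvtColor(p["pixels"],cv2.COLOR_RGB2HSV);h=hsv[...,0]
    m=((h>100)&(h<125) if t[0]=='b' else (h>20)&(h<35))&(hsv[...,1]>150)&(hsv[...,2]>90)
    m&=cv2.dilate(viewer.trace(p,t)[0]["pixels"].astype(np.uint8),np.ones((9,9)))>0
    ys,xs=np.where(m);rc=cv2.minAreaRect(np.c_[xs,ys].astype(np.float32))
    c=onz(p,cv2.boxPoints(rc),0.02);print(t,rc,c.mean(0).round(4),np.linalg.norm(c-np.roll(c,1,0),axis=1).round(4))
    e=c-np.roll(c,1,0);e=e[np.argmax(np.linalg.norm(e,axis=1))];print(np.degrees(np.arctan2(e[1],e[0])))
print("grip top", onz(p,[[156.5,163.5]],.06), "weight end",onz(p,[[246.5,162.5]],.027))
print("hooktop",proj(p,[[.5,.2,.123]]))
c=p["pixels"][110:270,140:400];cv2.imwrite("pics/c.png",cv2.resize(c,None,fx=3,fy=3,interpolation=cv2.INTER_CUBIC)[:,:,::-1])
E
```

```text
balls [[0.6837, -0.1314, 0.3], [0.4658, -0.1053, 0.3]] 0.2195066872120335
rail mid [ 0.5747 -0.1183  0.3   ] dir -6.850259858056313
blue_tray ((201.34339904785156, 164.0128631591797), (27.36728858947754, 76.86758422851562), 88.87670135498047) [0.6477 0.2089 0.02  ] [0.0605 0.1684 0.0608 0.1677]
-87.55587047012271
yellow_tray ((226.90126037597656, 251.83322143554688), (28.526123046875, 78.97698211669922), 84.70991516113281) [0.4566 0.1482 0.02  ] [0.0616 0.1712 0.0619 0.1706]
-83.68633797065239
grip top [[0.64022079 0.29858056 0.06      ]] weight end [[0.65199379 0.10995088 0.027     ]]
hooktop [[197.83848049 229.79920688]]
```

View pics/c.png

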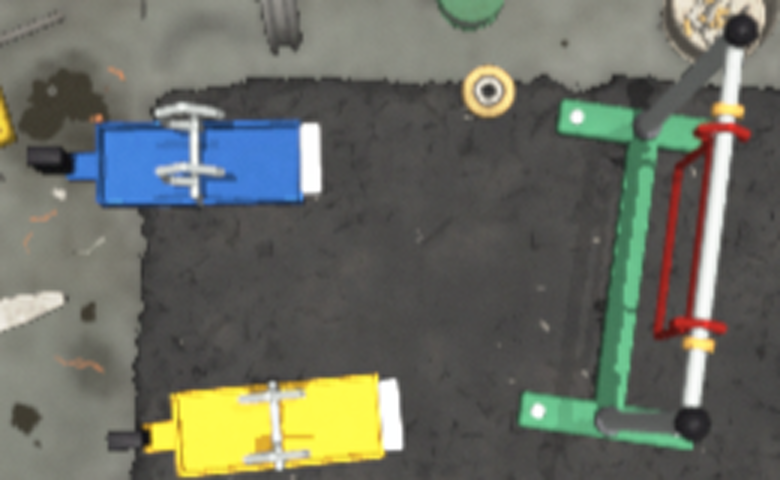

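```bash
cat >> h.py <<'E'
def cmd(pos,az):
    "scaled row (x,y,z,turn) to put TCP at pos with tool y at azimuth az deg, from the measured pose"
    o=get_obs();M=R.from_rotvec(o["orientation"]).as_matrix()
    s=M.T@(np.array(pos)-o["tcp_pos"])
    cur=np.degrees(np.arctan2(M[1,1],M[0,1]));t=-(az-cur);t=(t+180)%360-180
    print("az",round(cur,2),"tilt",np.round(M[:,2],4),"row",np.round(s/.2,4),round(t/90,4))
E
python3 -c "
from h import *
cmd([.64,.31,.2],3.6)"
```

```text
az 75.92 tilt [ 0.e+00  1.e-04 -1.e+00] row [-2.7267 -1.0931  0.1566] 0.8035
```

Request:
{"method": "play_rows", "body": {"commands": [[[-1, -0.92, -0.37, 0.05, 0], [-1, -0.92, -0.37, 0.05, 0], [-1, -0.92, -0.37, 0.05, 0], [-1, -0.92, -0.37, 0.05, 0], [-1, -0.92, -0.37, 0.05, 0], [-1, -0.92, -0.37, 0.05, 0]]]}}

```text
clock: 1.55
tcp_pos: [0.3332, 0.5318, 0.2213]
orientation: [0.403, 3.111, -0.004]
contact_force: [0.8, -0.4, 0.0]
grip_width: 0.085
gripper_force: 0.0
```

Request:
{"method": "play_rows", "body": {"commands": [[[-1, -0.92, -0.37, 0.05, 0], [-1, -0.92, -0.37, 0.05, 0], [-1, -0.92, -0.37, 0.05, 0], [-1, -0.92, -0.37, 0.05, 0], [-1, -0.92, -0.37, 0.05, 0], [-1, -0.92, -0.37, 0.05, 0]]]}}

```text
clock: 2.05
tcp_pos: [0.4924, 0.4143, 0.2113]
orientation: [0.402, 3.111, -0.005]
contact_force: [0.1, -1.1, 0.4]
grip_width: 0.0851
gripper_force: 0.0
```

Request:
{"method": "play_rows", "body": {"commands": [[[-1, -0.89, -0.35, 0.05, 0.8], [-1, -0.89, -0.35, 0.05, 0.8], [-1, -0.89, -0.35, 0.05, 0.8], [-1, -0.89, -0.35, 0.05, 0.8], [-1, -0.89, -0.35, 0.05, 0.8], [-1, -0.89, -0.35, 0.05, 0.8], [-1, -0.89, -0.35, 0.05, 0.8], [-1, -0.89, -0.35, 0.05, 0.8], [-1, -0.89, -0.35, 0.05, 0.8], [-1, -0.89, -0.35, 0.05, 0.8], [-1, -0.89, -0.35, 0.05, 0.8], [-1, -0.89, -0.35, 0.05, 0.8]]]}}

```text
clock: 3.05
tcp_pos: [0.6404, 0.3112, 0.2011]
orientation: [-2.14, -2.3, 0.0]
contact_force: [-0.4, -0.2, 0.8]
grip_width: 0.0855
gripper_force: 0.0
```

```bash
python3 - <<'E'
from h import *
o=get_obs();print(o["clock"],o["tcp_pos"].round(4));cmd([.64,.31,.2],3.6)
p=viewer.grab_frame("wrist");save(p,"w1")
for t in("blue_tray","blue_grip"): print(t,[(round(float(d["score"]),2),np.round(d["rect"]).tolist()) for d in viewer.trace(p,t)][:2])
a=np.radians(-86.4);ax=np.array([np.cos(a),np.sin(a),0]);g=np.array([.6415,.303,0])
print(proj(p,[g+[0,0,.06],g+194e-3*ax+[0,0,.027],g+.105*ax+[0,0,.123]],o).round(1).tolist())
p=viewer.grab_frame("side");save(p,"s1")
E
```

```text
3.05 [0.6404 0.3112 0.2011]
az 4.14 tilt [-2.e-04 -2.e-04 -1.e+00] row [-0.0059 -0.0023  0.0057] 0.006
blue_tray [(0.95, [253.0, 181.0, 305.0, 345.0])]
blue_grip [(0.68, [251.0, 182.0, 306.0, 344.0])]
[[276.6, 205.1], [275.2, 343.6], [275.5, 337.4]]
```

View pics/w1.png

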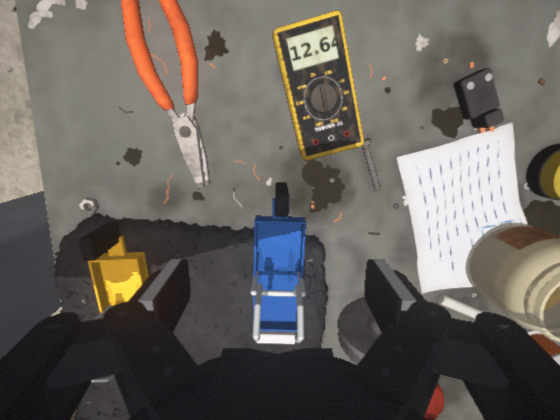

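The wrist view shows the blue tray at (253-305,181-345), the grip at about (281,199), the front rim corners at (256,218) and (304,218), and the weight end at row ~342. The yellow tray is to the left at (120,280).

```bash
python3 - <<'E'
from h import *
o=get_obs();p=viewer.grab_frame("wrist")
c=p["pixels"][165:355,235:325];cv2.imwrite("pics/c2.png",cv2.resize(c,(360,760)[::1],interpolation=cv2.INTER_CUBIC)[:580,:,::-1])
hsv=cv2.cvtColor(p["pixels"],cv2.COLOR_RGB2HSV)
m=((hsv[...,0]>100)&(hsv[...,0]<125)&(hsv[...,1]>150)).astype(np.uint8)
for r_ in range(205,345,8):
    xs=np.where(m[r_,240:320])[0]+240
    print(r_,xs.min() if len(xs) else 0,xs.max() if len(xs) else 0,end="; ")
d=p["pixels"][176:222,268:296].mean(2);print();print(d[::3].astype(int))
print("grip",onz(p,[[281.5,184],[281.5,197]],.06,o).round(4).tolist(),"front",onz(p,[[256,218],[304,218]],.02,o).round(4).tolist(),"w",onz(p,[[253,342],[301,342]],.027,o).round(4).tolist())
E
```

```text
205 0 0; 213 273 273; 221 255 304; 229 254 303; 237 254 304; 245 254 303; 253 254 303; 261 254 302; 269 254 302; 277 258 296; 285 263 294; 293 0 0; 301 262 295; 309 261 295; 317 261 295; 325 0 0; 333 0 0; 341 0 0; 
[[118 127 123 121 118 115 117 114 115 116 113 108 106 105 102  99  99  99
   94  95  96  95  93  93  95  93  92  95]
 [184 198 192 161 128 117 116 117 116 114 113 108 107 103 101  99  97  95
   96  95  95  93  94  95  91  94  91  93]
 [207 203 175 135 115 114 111  86  60  44  37  33  35  30  31  45  52  56
   80  94  91  91  93  90  91  91  91  91]
 [140 143 121 108 105 103 100  71  37  29  30  30  31  32  30  30  28  29
   37  76  91  93  89  89  90  88  85  87]
 [106 108 105 103 100  99  94  64  35  33  32  30  33  29  31  32  26  30
   36  47  78  88  90  87  87  84  86  85]
 [107 108 106 104 102 102  95  62  36  31  30  31  30  29  29  32  25  29
   34  37  75  87  88  88  88  87  84  83]
 [110 107 107 106 104  98  67  36  33  37  39  36  36  34  32  35  36  37
   38  38  51  76  85  86  84  82  83  82]
 [112 112 112 107  83  64  49  39  35  36  32  37  34  34  33  36 
[... 447 characters left out ...]
  39  43  40  37  40  35  41
   35  41  79  94  91  90  90  86  88  86]
 [117 116 115  83  73  70  54  38  35  38  39  36  38  36  37  37  37  37
   35  48  88 104 103 102  99  97  98  96]
 [ 69  69  70  64  72  79  73  57  44  42  42  40  39  38  38  37  40  40
   55  72  99 110 108 108 105 103 103 100]
 [ 56  54  53  57  60  62  63  64  59  61  65  62  58  61  60  62  59  59
   61  59  54  54  52  56  55  52  54  53]
 [ 83  84  82  81  81  85  84  83  84  86  82  83  79  82  78  79  79  82
   83  81  81  80  77  77  76  75  74  76]]
grip [[0.6451, 0.324, 0.06], [0.6461, 0.311, 0.06]] front [[0.6201, 0.2743, 0.02], [0.6752, 0.2782, 0.02]] w [[0.6252, 0.1091, 0.027], [0.6867, 0.1135, 0.027]]
```

View pics/c2.png

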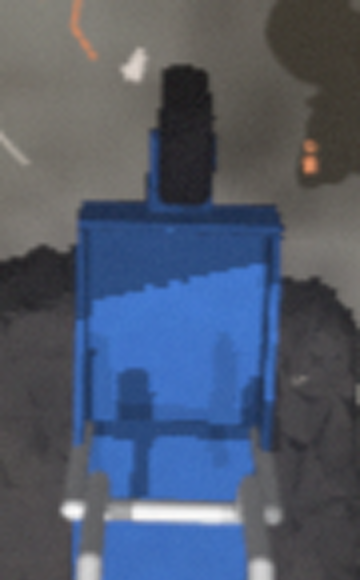

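```bash
python3 -c "
from h import *
cmd([.6455,.3055,.023],3.5)"
```

```text
az 4.0 tilt [-0.e+00  3.e-04 -1.e+00] row [-0.0265  0.0219  0.8919] 0.0056
```

Request:
{"method": "play_rows", "body": {"commands": [[[-1, -0.0265, 0.022, 0.3, 0.006], [-1, -0.0265, 0.022, 0.5, 0.006], [-1, -0.0265, 0.022, 0.7, 0.006], [-1, -0.0265, 0.022, 0.82, 0.006], [-1, -0.0265, 0.022, 0.89, 0.006], [-1, -0.0265, 0.022, 0.89, 0.006], [0.7, -0.0265, 0.022, 0.89, 0.006], [1, -0.0265, 0.022, 0.89, 0.006], [1, -0.0265, 0.022, 0.89, 0.006], [1, -0.0265, 0.022, 0.89, 0.006], [1, -0.0265, 0.022, 0.89, 0.006], [1, -0.0265, 0.022, 0.89, 0.006]]], "grip_force": 100}}

```text
clock: 4.3
tcp_pos: [0.6458, 0.3058, 0.0244]
orientation: [2.155, 2.286, 0.002]
contact_force: [-3.5, -0.1, 5.3]
grip_width: 0.0128
gripper_force: 81.5
```

Request:
{"method": "play_rows", "body": {"commands": [[[1, 0, 0, 0, 0], [1, 0, 0, 0, 0], [1, 0, 0, 0, 0], [1, 0, 0, 0, 0]]]}}

```text
clock: 4.63
tcp_pos: [0.646, 0.3058, 0.0244]
orientation: [2.155, 2.286, 0.002]
contact_force: [-1.6, -0.1, 6.2]
grip_width: 0.0125
gripper_force: 97.0
```

Request:
{"method": "play_rows", "body": {"commands": [[[1, 0, 0, -0.1, 0], [1, 0, 0, -0.25, 0], [1, 0, 0, -0.4, 0], [1, 0, 0, -0.5, 0], [1, 0, 0, -0.5, 0], [1, 0, 0, -0.5, 0]]]}}

```text
clock: 5.13
tcp_pos: [0.6461, 0.3058, 0.1244]
orientation: [2.155, 2.286, 0.004]
contact_force: [0.1, -0.4, -1.5]
grip_width: 0.0129
gripper_force: 97.5
```

```bash
python3 - <<'E'
from h import *
o=get_obs();print(o["clock"],o["tcp_pos"].round(4),o["contact_force"].round(1),o["moment"].round(2),o["grip_width"]);cmd([.6455,.3055,.123],3.5)
a=cv2.cvtColor
ps=viewer.grab_frame("side");w=viewer.grab_frame("wrist");t=viewer.grab_frame("top")
f=lambda p,b:p["pixels"][b[1]:b[3],b[0]:b[2]]
cv2.imwrite("pics/m.png",np.hstack([ps["pixels"][:,:400],w["pixels"][:,80:480]])[:,:,::-1])
save(t,"t2")
for p,n in((ps,"side"),(w,"wrist"),(t,"top")):
  for th in("blue_tray","wire_loop"): print(n,th,[(round(float(d["score"]),2),np.round(d["rect"]).tolist()) for d in viewer.trace(p,th)][:2])
M=R.from_rotvec(o["orientation"]).as_matrix()
ax=-M[:,0];ay=M[:,1];O=o["tcp_pos"]+M[:,2]*(-.019)-np.array([0,0,.042])+.105*ax
pts={"grip":(-.105,0,.06),"fl":(-.075,-.03,.02),"fr":(-.075,.03,.02),"h+":(0,.02,.123),"h-":(0,-.02,.123),"wl":(.089,-.03,.027),"wr":(.089,.03,.027)}
for p,n in((ps,"side"),(w,"wrist"),(t,"top")):
  print(n,{k:proj(p,O+v[0]*ax+v[1]*ay+[0,0,v[2]],o).round(0)[0].tolist() for k,v in pts.items()})
E
```

```text
5.1333 [0.6461 0.3058 0.1244] [ 0.1 -0.4 -1.5] [0.15 0.03 0.03] 0.012867124149364797
az 3.37 tilt [ 0.0019  0.0014 -1.    ] row [-0.0011 -0.003   0.0072] -0.0014
side blue_tray []
side wire_loop [(0.81, [188.0, 188.0, 204.0, 260.0])]
wrist blue_tray [(0.94, [260.0, 230.0, 298.0, 354.0])]
wrist wire_loop [(0.7, [258.0, 228.0, 299.0, 355.0])]
top blue_tray []
top wire_loop [(0.82, [359.0, 149.0, 390.0, 223.0])]
side {'grip': [378.0, 229.0], 'fl': [360.0, 231.0], 'fr': [369.0, 251.0], 'h+': [342.0, 234.0], 'h-': [336.0, 220.0], 'wl': [298.0, 246.0], 'wr': [305.0, 266.0]}
wrist {'grip': [275.0, 301.0], 'fl': [223.0, 307.0], 'fr': [328.0, 306.0], 'h+': [340.0, 716.0], 'h-': [211.0, 716.0], 'wl': [233.0, 515.0], 'wr': [318.0, 515.0]}
top {'grip': [142.0, 152.0], 'fl': [162.0, 170.0], 'fr': [161.0, 140.0], 'h+': [193.0, 132.0], 'h-': [193.0, 154.0], 'wl': [245.0, 166.0], 'wr': [244.0, 137.0]}
```

View pics/m.png

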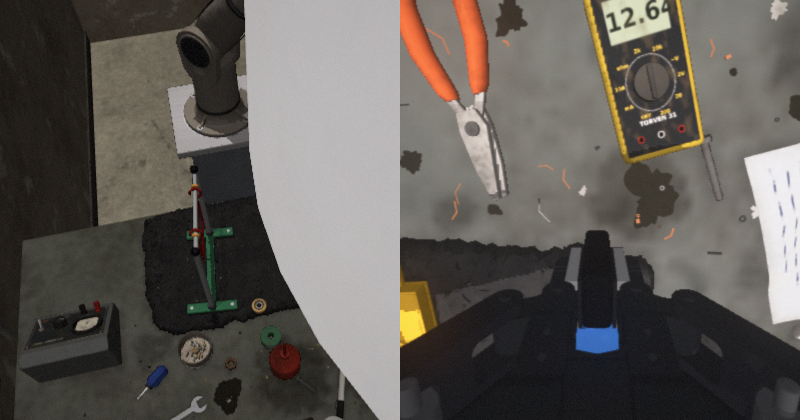

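Left: side view, stand at (190-235,165-315) with the tray still behind the white object. Right: wrist view, the grip is between the fingers at (597,285), with the tray's blue neck below it.

```bash
python3 - <<'E'
from h import *
t=cv2.imread("pics/t2.png");s=cv2.imread("pics/side0.png")
A=cv2.resize(t[105:265,130:400],(405*2-10,480)[:2]) if 0 else cv2.resize(t[105:265,305:400],(340,570),interpolation=cv2.INTER_CUBIC)
B=cv2.resize(s[155:325,175:250],(252,570),interpolation=cv2.INTER_CUBIC)
C=cv2.resize(t[105:205,120:260],(205,146));C=np.vstack([C,np.zeros((424,205,3),np.uint8)])
cv2.imwrite("pics/n.png",np.hstack([A,B,C]))
p=viewer.grab_frame("top");q=viewer.grab_frame("side")
def tri(a,b):
    c1,d1=ray(p,a);c2,d2=ray(q,b);d1,d2=d1[0],d2[0]
    k=np.linalg.lstsq(np.c_[d1,-d2],c2-c1,rcond=None)[0];x,y=c1+k[0]*d1,c2+k[1]*d2
    return ((x+y)/2).round(4),np.linalg.norm(x-y).round(4)
print(tri([387,120],[195,251]),tri([371,250.5],[194,169]))
print("bar",onz(p,[[365,166],[360,221]],.164).round(4).tolist())
a=np.radians(-96.85);X=np.array([np.cos(a),np.sin(a),0]);Y=np.array([-X[1],X[0],0]);S=np.array([.5747,-.1183,0])
L={"bar+":(0,.055,.164),"bar-":(0,-.055,.164),"up+":(0,.055,.253),"up-":(0,-.055,.253),"foot++":(.065,.11,.012),"foot-+":(-.065,.11,.012),"foot--":(-.065,-.11,.012),"foot+-":(.065,-.11,.012),"b+":(0,.11,.3),"b-":(0,-.11,.3)}
for n,v in L.items(): P=S+v[0]*X+v[1]*Y+[0,0,v[2]];print(n,proj(p,P).round(1)[0],proj(q,P).round(1)[0])
E
```

```text
(array([ 0.6836, -0.1302,  0.3009]), np.float64(0.002)) (array([ 0.4661, -0.1036,  0.2998]), np.float64(0.0033))
bar [[0.6275, -0.1226, 0.164], [0.5212, -0.1134, 0.164]]
bar+ [366.2 165.1] [202.3 258.7]
bar- [359.1 221.5] [201.3 219.8]
up+ [376.6 157. ] [196.8 240. ]
up- [369. 219.] [196.  199.6]
foot++ [383.8 155.9] [185.6 308.2]
foot-+ [326.4 147.7] [236.4 303. ]
foot-- [313.5 245.6] [231.7 229.9]
foot+- [371.8 253.7] [185.1 234.4]
b+ [387.  119.9] [194.  251.4]
b- [371.  250.7] [192.6 168.8]
```

View pics/n.png

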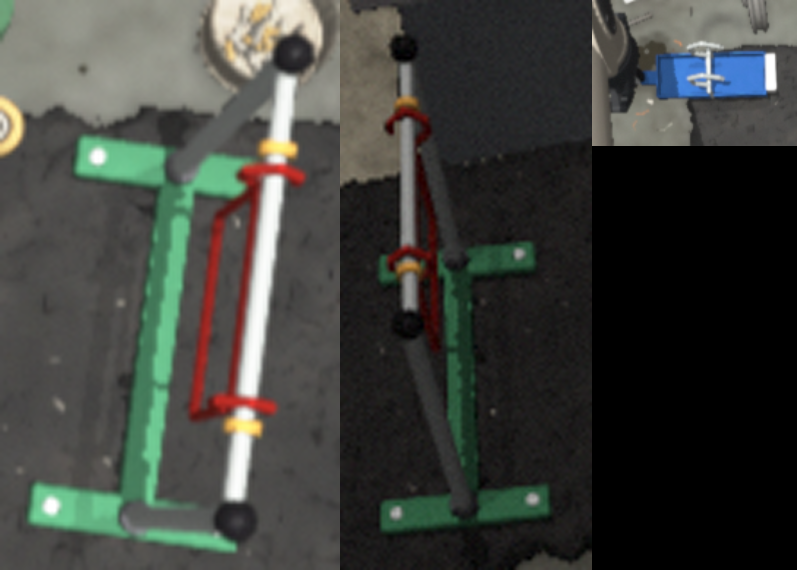

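The bar ends sit at top-view pixels (365.6,165.4) and (359.5,221.6), which matches the stand model to half a pixel. The held tray looks a few pixels off its prediction, so I'll measure it in the hand.

```bash
python3 - <<'E'
from h import *
t=cv2.imread("pics/t2.png");c=t[120:185,145:255]
cv2.imwrite("pics/c3.png",cv2.resize(c,None,fx=7,fy=7,interpolation=cv2.INTER_CUBIC))
E
```

```text
(no output)
```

View pics/c3.png

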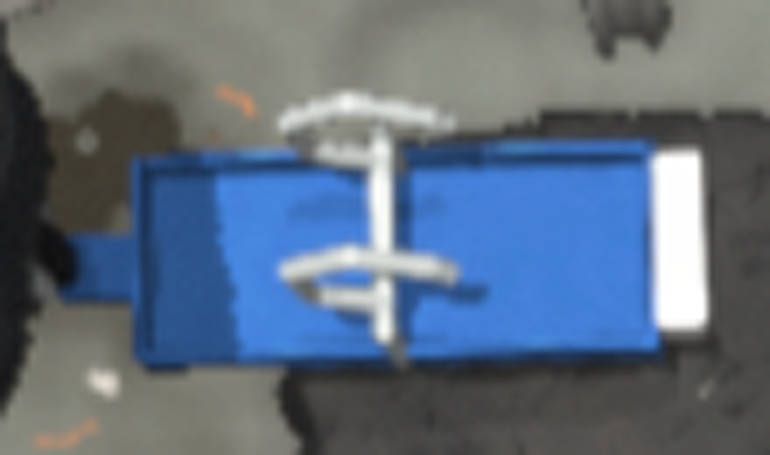

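The tray is level and straight in the hand. The top camera sees it about 4 mm lower in x and y than the kinematics say, so I shift the goal by that much.

```bash
python3 -c "
from h import *
cmd([.6058,.1089,.1164],-6.85)"
```

```text
az 3.37 tilt [-3.e-04 -3.e-04 -1.e+00] row [-0.9689 -0.2558  0.0333] 0.1136
```

Request:
{"method": "play_rows", "body": {"commands": [[[1, -0.1, -0.03, 0.04, 0.01], [1, -0.25, -0.07, 0.04, 0.03], [1, -0.4, -0.11, 0.04, 0.05], [1, -0.55, -0.15, 0.04, 0.07], [1, -0.7, -0.19, 0.04, 0.09], [1, -0.82, -0.22, 0.04, 0.1], [1, -0.92, -0.245, 0.04, 0.11], [1, -0.969, -0.256, 0.04, 0.114], [1, -0.969, -0.256, 0.04, 0.114], [1, -0.969, -0.256, 0.04, 0.114]]]}}

```text
clock: 6.52
tcp_pos: [0.6062, 0.11, 0.1154]
orientation: [-2.35, -2.084, -0.002]
contact_force: [-0.7, -0.2, -1.5]
grip_width: 0.0127
gripper_force: 97.3
```

```bash
python3 - <<'E'
from h import *
o=get_obs();print(o["clock"],o["tcp_pos"].round(4))
u=-np.array([-.1192,-.9929])
cmd([*(np.array([.579,-.1145])+u*.105),.1164],-6.85)
p=viewer.grab_frame("side");q=viewer.grab_frame("top")
A=cv2.resize(q["pixels"][100:270,180:400],(440,340),interpolation=cv2.INTER_CUBIC)
B=cv2.resize(p["pixels"][155:325,170:350],(360,340),interpolation=cv2.INTER_CUBIC)
cv2.imwrite("pics/pre.png",np.hstack([A,B])[:,:,::-1])
M=R.from_rotvec(o["orientation"]).as_matrix();ax=-M[:,0];ay=M[:,1]
O=o["tcp_pos"]-[0,0,.0244]+.105*ax
pts={"h+":(0,.02,.123),"h-":(0,-.02,.123),"wl":(.089,-.026,.027),"wr":(.089,.026,.027)}
for s in(0,1):
  off=np.array([-.0044,-.0037,0])*s
  print({k:(proj(q,O+off+v[0]*ax+v[1]*ay+[0,0,v[2]]).round(1)[0].tolist(),proj(p,O+off+v[0]*ax+v[1]*ay+[0,0,v[2]]).round(1)[0].tolist()) for k,v in pts.items()})
E
```

```text
6.5167 [0.6062 0.11   0.1154]
az -6.85 tilt [ 5.e-04  1.e-03 -1.e+00] row [-0.6055 -0.0014 -0.0055] -0.0
{'h+': ([301.8, 167.8], [252.8, 231.7]), 'h-': ([298.9, 189.4], [251.5, 217.4]), 'wl': ([338.8, 203.9], [218.5, 239.1]), 'wr': ([342.1, 178.4], [219.4, 257.2])}
{'h+': ([303.8, 170.2], [250.9, 230.5]), 'h-': ([300.9, 191.8], [249.6, 216.1]), 'wl': ([340.6, 206.1], [216.8, 237.9]), 'wr': ([343.9, 180.6], [217.6, 255.9])}
```

View pics/pre.png

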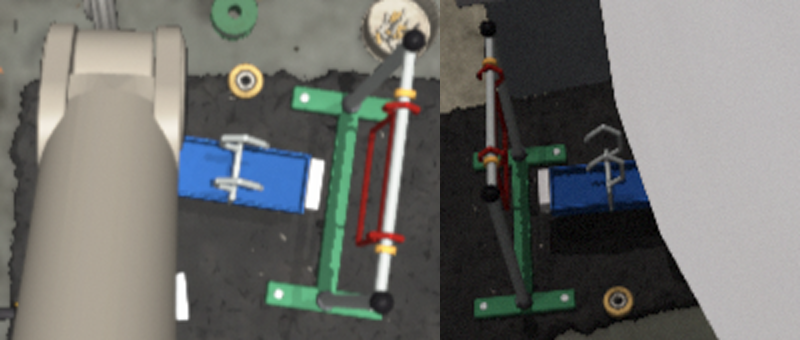

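The hooks show at top-view (301.5,168.5) and (299,190.5) and the weight end at (340,192). Here they match the kinematics within about 1 mm, so I use no offset near the loop and insert slowly.

Request:
{"method": "play_rows", "body": {"commands": [[[1, -0.06, -0.014, 0, 0], [1, -0.13, -0.014, 0, 0], [1, -0.2, -0.014, 0, 0], [1, -0.27, -0.014, 0, 0], [1, -0.34, -0.014, 0, 0], [1, -0.4, -0.014, 0, 0], [1, -0.45, -0.014, 0, 0], [1, -0.5, -0.014, 0, 0], [1, -0.55, -0.014, 0, 0], [1, -0.59, -0.014, 0, 0], [1, -0.622, -0.014, 0, 0], [1, -0.622, -0.014, 0, 0]]]}}

```text
clock: 7.62
tcp_pos: [0.5879, -0.0161, 0.1154]
orientation: [2.352, 2.081, -0.001]
contact_force: [-0.2, 0.1, -1.6]
grip_width: 0.0128
gripper_force: 97.4
```

```bash
python3 - <<'E'
from h import *
o=get_obs();print(o["clock"],o["tcp_pos"].round(4),o["contact_force"].round(2),o["moment"].round(2))
q=viewer.grab_frame("top");save(q,"ins_top");p=viewer.grab_frame("side");save(p,"ins_side")
for x,n in((q,"top"),(p,"side")):
  for th in("blue_tray","wire_loop"): print(n,th,[(round(float(d["score"]),2),np.round(d["rect"]).tolist()) for d in viewer.trace(x,th)][:2])
hsv=cv2.cvtColor(q["pixels"],cv2.COLOR_RGB2HSV)
m=((hsv[...,0]<8)|(hsv[...,0]>172))&(hsv[...,1]>140)&(hsv[...,2]>50)
for r_ in range(155,230,6): print(r_,np.where(m[r_,340:400])[0]+340)
A=cv2.resize(q["pixels"][110:260,290:400],(400,545),interpolation=cv2.INTER_CUBIC)
B=cv2.resize(p["pixels"][160:310,180:290],(400,545),interpolation=cv2.INTER_CUBIC)
cv2.imwrite("pics/ins.png",np.hstack([A,B])[:,:,::-1])
E
```

```text
7.6167 [ 0.5879 -0.0161  0.1154] [-0.15  0.1  -1.55] [ 0.12 -0.03 -0.05]
top blue_tray [(0.64, [363.0, 184.0, 406.0, 218.0])]
top wire_loop [(0.68, [362.0, 152.0, 391.0, 222.0])]
side blue_tray [(0.64, [171.0, 225.0, 245.0, 267.0])]
side wire_loop [(0.78, [189.0, 187.0, 206.0, 261.0])]
155 [373 374 375 376 386 387 388 389]
161 [371 372 373 375 376]
167 [375]
173 [374]
179 [374]
185 [372 373]
191 [372]
197 [371]
203 [371]
209 [360 361 370]
215 [360 361 367 368 369 370]
221 [360 361 362 363 364 365]
227 []
```

Request:
{"method": "play_rows", "body": {"commands": [[[1, 0.01, 0, 0.02, 0], [1, 0.012, 0, 0.05, 0], [1, 0.012, 0, 0.08, 0], [1, 0.012, 0, 0.11, 0], [1, 0.012, 0, 0.14, 0], [1, 0.012, 0, 0.16, 0], [1, 0.012, 0, 0.175, 0], [1, 0.012, 0, 0.185, 0], [1, 0.012, 0, 0.185, 0], [1, 0.012, 0, 0.185, 0]]]}}

```text
clock: 8.75
tcp_pos: [0.5885, -0.012, 0.0783]
orientation: [2.351, 2.084, 0.0]
contact_force: [0.2, 0.1, -1.0]
grip_width: 0.0131
gripper_force: 97.4
```

```bash
python3 - <<'E'
from h import *
o=get_obs();print(o["clock"],o["tcp_pos"].round(4),o["contact_force"].round(2),o["moment"].round(2))
q=viewer.grab_frame("top");p=viewer.grab_frame("side")
A=cv2.resize(q["pixels"][110:260,290:400],(400,545),interpolation=cv2.INTER_CUBIC)
B=cv2.resize(p["pixels"][160:310,180:290],(400,545),interpolation=cv2.INTER_CUBIC)
cv2.imwrite("pics/low.png",np.hstack([A,B])[:,:,::-1])
for x,n in((q,"top"),(p,"side")):
  for th in("blue_tray","wire_loop"): print(n,th,[(round(float(d["score"]),2),np.round(d["rect"]).tolist()) for d in viewer.trace(x,th)][:2])
E
```

```text
8.75 [ 0.5885 -0.012   0.0783] [ 0.16  0.15 -0.97] [ 0.17 -0.03  0.03]
top blue_tray [(0.76, [351.0, 187.0, 399.0, 218.0])]
top wire_loop [(0.96, [360.0, 149.0, 390.0, 222.0])]
side blue_tray [(0.74, [172.0, 233.0, 247.0, 274.0])]
side wire_loop [(0.74, [190.0, 188.0, 204.0, 259.0])]
```

View pics/low.png

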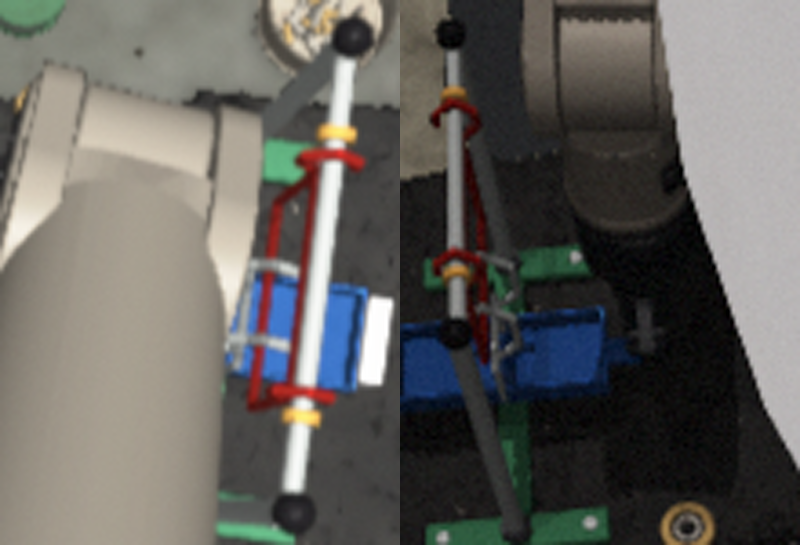

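The hooks pass over the red bar at (270,265) and (270,343) in the left crop. That is centred between the bar ends at rows 200 and 405. I'll lower the last few mm.

Request:
{"method": "play_rows", "body": {"commands": [[[1, 0, 0, 0.005, 0], [1, 0, 0, 0.008, 0], [1, 0, 0, 0.01, 0], [1, 0, 0, 0.01, 0], [1, 0, 0, 0.01, 0]]]}}

```text
clock: 9.47
tcp_pos: [0.5887, -0.012, 0.0765]
orientation: [2.351, 2.084, 0.001]
contact_force: [-0.5, 0.3, 1.2]
grip_width: 0.0126
gripper_force: 97.7
```

Request:
{"method": "play_rows", "body": {"commands": [[[0.55, 0, 0, 0, 0], [0.4, 0, 0, 0, 0], [0.2, 0, 0, 0, 0], [0, 0, 0, 0, 0], [0, 0, 0, 0, 0], [0, 0, 0, 0, 0], [0, 0, 0, 0, 0], [0, 0, 0, 0, 0], [0, 0, 0, 0, 0], [0, 0, 0, 0, 0]]], "grip_force": 20}}

```text
clock: 10.3
tcp_pos: [0.5884, -0.0118, 0.0763]
orientation: [2.351, 2.084, 0.0]
contact_force: [-0.1, 0.2, 0.3]
grip_width: 0.043
gripper_force: 0.0
```

Request:
{"method": "play_rows", "body": {"commands": [[[0, 0, 0, -0.03, 0], [0, 0, 0, -0.08, 0], [0, 0, 0, -0.15, 0], [0, 0, 0, -0.23, 0], [0, 0, 0, -0.31, 0], [0, 0, 0, -0.4, 0], [0, 0.2, 0, -0.5, 0], [0, 0.4, 0, -0.5, 0], [0, 0.6, 0, -0.5, 0], [0, 0.8, 0, -0.5, 0], [0, 0.8, 0, -0.5, 0], [0, 0.8, 0, -0.5, 0]]]}}

```text
clock: 11.3
tcp_pos: [0.6075, 0.1509, 0.1769]
orientation: [-2.344, -2.091, -0.002]
contact_force: [-0.3, -1.0, 0.0]
grip_width: 0.0424
gripper_force: 0.0
```

Request:
{"method": "play_rows", "body": {"commands": [[[0, 0.3, 0, 0, 0], [0, 0.3, 0, 0, 0], [0, 0.3, 0, 0, 0], [0, 0.3, 0, 0, 0], [0, 0.3, 0, 0, 0], [0, 0.3, 0, 0, 0], [0, 0.3, 0, 0, 0], [0, 0.3, 0, 0, 0], [0, 0.3, 0, 0, 0], [0, 0.3, 0, 0, 0], [0, 0.3, 0, 0, 0], [0, 0.3, 0, 0, 0]]]}}

```text
clock: 12.3
tcp_pos: [0.6148, 0.2065, 0.1763]
orientation: [-2.351, -2.084, 0.0]
contact_force: [0.4, 0.4, -0.0]
grip_width: 0.043
gripper_force: 0.0
```

```bash
python3 - <<'E'
from h import *
import time
o=get_obs();print(o["clock"],o["tcp_pos"].round(4),o["contact_force"].round(2))
prev=None
for i in range(3):
  q=viewer.grab_frame("top");p=viewer.grab_frame("side")
  if prev is not None: print("diff",[int((cv2.absdiff(a["pixels"],b["pixels"]).max(2)>40).sum()) for a,b in zip(prev,(q,p))])
  prev=(q,p)
  for _ in range(4): z=viewer.grab_frame("side")
for x,n in(prev[0],"top"),(viewer.grab_frame("side"),"side"):
  for th in("blue_tray","wire_loop"): 
    try: print(n,th,[(round(float(d["score"]),2),np.round(d["rect"]).tolist()) for d in viewer.trace(x,th)][:2])
    except Exception as e: print(n,e)
q=viewer.grab_frame("top");print([np.round(d["rect"]).tolist() for th in("blue_tray","yellow_tray","wire_loop") for d in viewer.trace(q,th)[:1]])
hsv=cv2.cvtColor(q["pixels"],cv2.COLOR_RGB2HSV);m=(hsv[...,0]>100)&(hsv[...,0]<125)&(hsv[...,1]>150)&(hsv[...,2]>70)
m[:, :280]=0;m[:140]=0;m[230:]=0;ys,xs=np.where(m);rc=cv2.minAreaRect(np.c_[xs,ys].astype(np.float32));print(rc)
# expected from the hung model
a=np.radians(-96.85);X=np.array([np.cos(a),np.sin(a),0]);Y=np.array([-X[1],X[0],0]);S=np.array([.5755,-.118,.0525])
for v in((-.075,.03,.02),(-.075,-.03,.02),(.075,.03,.02),(.075,-.03,.02)):
  P=S+v[0]*X+v[1]*Y+[0,0,v[2]];print(proj(q,P).round(1)[0],proj(p,P).round(1)[0])
print(cv2.boxPoints(rc).round(1).tolist())
m=cv2.cvtColor(p["pixels"],cv2.COLOR_RGB2HSV);m=(m[...,0]>100)&(m[...,0]<125)&(m[...,1]>130)&(m[...,2]>40)
m[:200]=0;m[285:]=0;ys,xs=np.where(m);k=xs<260;print(cv2.boxPoints(cv2.minAreaRect(np.c_[xs,ys][k].astype(np.float32))).round(1).tolist())
E
```

```text
12.3 [0.6148 0.2065 0.1763] [ 0.43  0.41 -0.  ]
diff [2, 0]
diff [1, 0]
top only the last four pictures can be asked about
top only the last four pictures can be asked about
side blue_tray [(0.83, [173.0, 232.0, 254.0, 274.0])]
side wire_loop [(0.83, [188.0, 186.0, 203.0, 261.0])]
[[296.0, 185.0, 398.0, 218.0], [200.0, 234.0, 274.0, 273.0], [365.0, 149.0, 390.0, 224.0]]
((348.0400085449219, 197.21998596191406), (81.88297271728516, 28.991378784179688), 8.130102157592773)
[320.3 178.4] [236.6 264.3]
[316.6 206.6] [235.3 243.9]
[390.7 188.3] [177.7 270.2]
[387.3 216.4] [177.7 249.6]
[[305.5, 205.8000030517578], [309.6000061035156, 177.10000610351562], [390.6000061035156, 188.6999969482422], [386.5, 217.39999389648438]]
[[176.89999389648438, 249.6999969482422], [243.60000610351562, 243.1999969482422], [245.89999389648438, 266.79998779296875], [179.1999969482422, 273.20001220703125]]
```

The tray corners match the hung model to about 1–2 px, nothing is moving between pictures, and the arm is clear.

```bash
python3 -c "
from h import *
print(r.hand_in())"
```

```text
the job is handed in; nothing more can be done
None
```

The blue tray hangs by its two hooks on the loop's bottom bar, level, at rest and centred as far as the cameras show; the loop is still on its rail, the yellow tray was not touched, and the job was handed in at about 13 s.

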